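# Release and let down the tumbler roller

## Robot

A 7-joint arm with a two-finger parallel gripper is mounted at the origin on a cart in front of the work surface, level with it; the furniture and walls round the work are solid. World frame = base frame: x ahead of the robot, y to its left, z up, the work surface at z = 0. Lengths are in m, angles in degrees, forces in N, time in s.
With the tool pointing down it reaches from about 0.35 to 0.9 m from the base axis. Payload 8.1 kg.
Tool frame: the origin (TCP) lies at the very end of the fingers, on their centre line; the grasp point (between the pads) lies 19 mm behind it; z points along the fingers, x is the direction in which the jaws open and shut, and the axes are right-handed (so a half turn about z gives the same grasp; the last joint's range is limited). The gripper opens to 92 mm and grips with 3 to 60 N. Pads are 19 mm wide; open, the fingers measure 130 mm over their backs; the gripper's body (75 mm by 190 mm) begins 47 mm behind the grasp point.
Start: joints at [-80.306, 24.895, 1.432, 90.138, -0.665, 64.973, -4.303], TCP at [0.168, 0.602, 0.227] pointing down, gripper open.
Joint ranges: [-149.89, 149.89], [-25.12, 119.58], [-72.63, 75.52], [4.76, 147.25], [-75.54, 255.54], [6.69, 114.76], [-157.13, 157.13]. Speed limits (degrees/s): [127.2, 127.2, 172.46, 172.46, 180, 180, 180].

## Interface

Orientations are given as [roll, pitch, yaw] about the fixed x, y, z axes, in that order (R = Rz(yaw) Ry(pitch) Rx(roll)).
In Python, from workcell import observe, get_image, hand_in gives the robot as it stands.
- The arm moves only by the tool jog_arm, never from a script. Its argument "plan" is a list that holds one entry, the list of rows, each a list of 7 numbers: the turn, a rotation vector about the tool's x, y, z in degrees, then the shift along the tool's x, y, z in cm, then the opening, from 0 (shut) to 1 (fully open). In form: [[[rx, ry, rz, tx, ty, tz, hand], ...]]. A call has 1 to 8 rows; each row shifts and turns the commanded pose from where the row before left it, along the tool's axes as they then stand; what a row does not reach is not made up. A row lasts 1/8 s, in which the tool goes at most 62.5 mm and 10.7 degrees, less where a joint would pass 70% of its speed; a pose out of reach is approached as far as the arm can. A call with a gripper value outside its range is refused whole. The fingers move at their own pace and stop on an object; the grip force is fixed at half the most. Time passes only in rows, so rows that do not move let the fingers close. It gives the time, the measured TCP pose, the force and the opening at its end, in the units of the state.
- observe(): the state, without advancing time (a new reading comes with each control period).
- get_image(name): name is "scene" or "side" or "wrist"; returns a dict with "color" (384x512x3 uint8, red, green, blue), "fx", "fy", "cx", "cy" (pixels), "k1" (the pictures are not rectified: a ray, as slopes to the right and down, at radius r is drawn at 1 + k1 r^2 times it, then the intrinsics apply), "eye" and "attitude" of the camera in the world; the wrist camera has in their place "mount" (4x4, takes a point from camera to tool coordinates, whose origin is the TCP and whose axes are the tool frame's). Camera axes: x right, y down, z forward; pixel columns grow to the right and rows downward; lengths in m; the calibration is good to about 2 mm. A picture is of the moment at which its call begins: read the wrist's pose just before it. There is no depth.
- hand_in(): hands the job in, once; it reports no verdict.
The state is a dict: "time": time; "joint_pos": joint angles; "joint_velocities": joint speeds; "joint_torque": joint torques, N m; "ee_pos": TCP position; "tcp_rot": TCP orientation; "force": force on the tool from outside, world axes, zero at the start; "wrist_torque": the same for the moment, N m; "grip_width": opening from 0.0 (shut) to 1.0 (fully open).
Only numpy, scipy, OpenCV 4.12 (cv2) and the standard library are available. Lean on these libraries where they do the work, as an engineer would, in place of code of your own. Each camera call takes 0.05 s, during which the arm holds its last target. There are 200 camera calls.

## Task

Take the loose front roller of the finds tumbler out of service: flip the red cam lever fully open while the roller is still up in its slots, then ease the roller forward out of the slots and lower it slowly and under control down to the rest at the front of the stand. Do not let it drop or run down by itself, leave the lever open, and leave the other things on the table where they are.

Things in the scene. Friction and masses are not known exactly. Their poses are not given: they have to be found in the camera images.
- stand: fixed tumbler stand: grey base plate 252x190x12 mm, two blue side plates 8 mm thick at y = +72 and -72 mm, empty between. Origin on the table, straight below the roller's axle at its start. -x is the front, to which the slots open; +y the lever side; z up. Upper jaws over the slots: z 124 to 144 mm. Fixed black idler roller, 48 mm thick, at the rear: axis x = +112, z = 110 mm.
- roller: loose black roller, 50 mm thick, 120 long plus grey end caps (132 in all, 2 mm side play each side between the plates), 0.3-0.6 kg, on a polished steel axle 16 mm thick, 184 long. Origin mid-axis; y along the axle. Starts in the pockets, axis 110 mm up at stand x = 0. A few N forward take it over the lips; then it runs down the ramps unless held back from the front.
- lip (a point): top of the rounded lips, 2 mm high, that hold the axle in its pockets (pocket floor z = 102 mm): stand x = -12, z = 104 mm, midway between the plates, where there is only air. In front of the lips each plate has an open 45 degree ramp going down to the front; going over a lip the axle's centre is 112 mm above the table.
- ramp_foot (a point): foot of the ramps, midway between the plates: stand x = -68, z = 50 mm. From here a flat floor at z = 50 mm runs forward to upright end stops at x = -86 mm (tops at 86 mm).
- cam_lever (a joint): angle of the cam lever: 0 locked (handle up, 5 degrees forward of vertical; its eccentric disc blocks the axle end), 1.66 fully open stop (handle forward, 10 degrees below level). It tips forward (stand -x) and down, and stays where it is left; about 2.5 N at the grip moves it. Starts at 0 to 0.15; counts as open above 1.3.
- lever_pivot (a point): pivot of the cam lever, at stand x = -24, y = +84, z = 128 mm; turns about the stand's y axis
- lever_grip (a point): point on the axis of the red round handle (16 mm thick), 70 mm from the pivot; the handle ends 92 mm from the pivot, red from 34 mm on
- rest (a point): where the roller's axis mid point must finally lie: stand x = -75, y = 0, z = 58 mm (axle on the flat floor between ramp foot and end stop, 3 mm of play either way)
- sample_jar: bystander: jar with a lid, 68 mm wide, 90 mm high; origin under its centre
- dish: bystander: small white dish 80 x 94 x 18 mm; origin under its centre
- brush: bystander: wooden brush 168 mm long, 21 mm high; origin under its centre
- stone: bystander: pale stone 56 x 59 x 49 mm; origin under its centre

How it is judged (in metres and radians):
On the way:
1. the cam lever is open (past 1.3 rad) and the roller is still in its pockets (value of joint cam_lever above 1.3 rad and z of roller in the frame of stand above 0.106 m and x of roller in the frame of stand above -0.012 m), for 0.2 s.
At the end, for the whole second after the job is handed in: The roller lies still at the rest at the front of the stand, its middle within 8 mm of the rest point and its axle parallel to the stand's y axis within 0.06 rad, and the cam lever is open (above 1.3 rad) (distance between roller and rest below 0.008 m and angle between the y axis of roller and the y axis of stand, either way round below 0.06 rad and value of joint cam_lever above 1.3 rad and linear speed of roller below 0.02 m/s); the robot touches nothing.
It fails at once if the roller drops or runs away (faster than 0.35 m/s) (linear speed of roller above 0.35 m/s).
It fails at once if a bystander is moved by more than 30 mm (distance of any of sample_jar, dish, brush, stone from where it was at the start of the episode above 0.03 m).
It also fails if it takes over 51 s, if anything falls off the work surface, if the arm or the gripper's body presses on something with over 40 N, if the wrist force passes 120 N, or if a joint passes its speed limit or range.

## Working session

There is one attempt and no reset: what is moved stays moved. The work goes in short steps, Python scripts to look and compute and a tool call to move; the robot and the scene stay as the last step left them, time stands still between calls to the robot, and variables do not carry over. Pictures are saved under pics/ and viewed, about 8 in all and at most 12, crops included, and the job is handed in when it is done.

Besides the shell and the picture viewer there is one more tool, called after "Emit:" by a JSON object that holds its "fn" and its "kwargs", one argument or row to a line. jog_arm: Moves the arm, as the interface text tells. Its arguments: {"type":"object","properties":{"plan":{"type":"array"}},"required":["plan"]}

```bash
mkdir -p pics; ls
cat > h.py <<'E'
import numpy as np,cv2
from workcell import observe,get_image,hand_in
from scipy.spatial.transform import Rotation as R
def save(n,f):
    o=observe();im=get_image(n);cv2.imwrite('pics/'+f,cv2.cvtColor(im['color'],cv2.COLOR_RGB2BGR));return o,im
E
python3 - <<'E'
from h import *
for n in('scene','side','wrist'):
    o,im=save(n,n+'1.png'); print(n,{k:np.round(v,4).tolist() for k,v in im.items() if k!='color'})
print({k:np.round(v,3).tolist() for k,v in o.items()})
E
```

```text
pics
scene {'fx': 382.7867, 'fy': 382.7867, 'cx': 255.9708, 'cy': 184.9702, 'k1': 0.0303, 'eye': [0.1538, 0.4804, 0.5785], 'attitude': [-119.0073, -0.4833, -143.9398]}
side {'fx': 439.1791, 'fy': 439.1791, 'cx': 255.9065, 'cy': 192.0892, 'k1': -0.0383, 'eye': [0.6551, 0.7581, 0.6], 'attitude': [-116.8867, 1.0248, 174.7701]}
wrist {'fx': 269.9425, 'fy': 269.9425, 'cx': 255.9902, 'cy': 193.4709, 'k1': 0.0062, 'mount': [[1.0, 0.0012, -0.0, -0.0014], [-0.0011, 0.9692, 0.2462, -0.0653], [0.0003, -0.2462, 0.9692, -0.158], [0.0, 0.0, 0.0, 1.0]]}
{'time': 0.1, 'joint_pos': [-80.307, 24.931, 1.432, 90.184, -0.666, 64.973, -4.302], 'joint_velocities': [-0.023, -0.049, -0.036, -0.11, 0.134, 0.054, 0.029], 'joint_torque': [0.004, -66.913, 0.988, -31.514, -0.061, 0.037, 0.0], 'ee_pos': [0.168, 0.602, 0.226], 'tcp_rot': [179.993, 0.079, 74.424], 'force': [0.136, -0.426, 0.056], 'wrist_torque': [-0.032, -0.031, 0.018], 'grip_width': 1.003}
```

View pics/scene1.png

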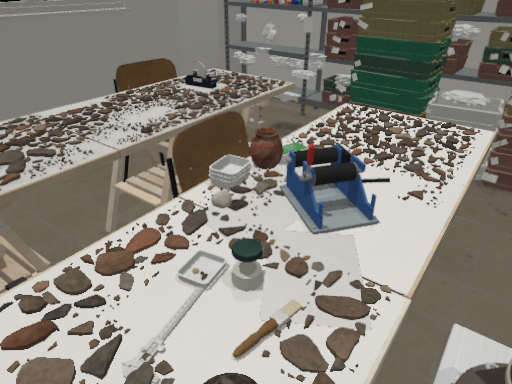

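View pics/side1.png

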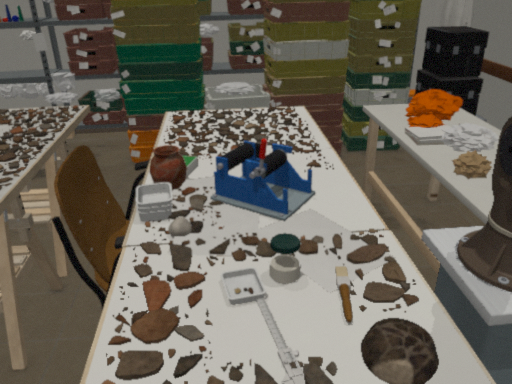

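The stand is at the far end of the table: scene (330,190), side (262,178), with the red lever at scene (311,153). Next, enlarged crops.

```bash
cat >> h.py <<'E'
def ray(im,uv):
    uv=np.atleast_2d(np.float64(uv));K=np.array([[im['fx'],0,im['cx']],[0,im['fy'],im['cy']],[0,0,1]])
    p=cv2.undistortPoints(uv[:,None],K,np.array([im['k1'],0,0,0.]))[:,0]
    d=np.c_[p,np.ones(len(p))]
    return d@Rc(im).T
def Rc(im): return R.from_euler('xyz',im['attitude'],degrees=True).as_matrix()
def onz(im,uv,z):
    d=ray(im,uv);e=np.array(im['eye']);return e+d*((z-e[2])/d[:,2])[:,None]
def proj(im,P):
    rv=cv2.Rodrigues(Rc(im).T)[0];K=np.array([[im['fx'],0,im['cx']],[0,im['fy'],im['cy']],[0,0,1]])
    return cv2.projectPoints(np.float64(P),rv,-Rc(im).T@np.array(im['eye']),K,np.array([im['k1'],0,0,0.]))[0][:,0]
def tri(a,ua,b,ub):
    A=[];y=[]
    for im,u in((a,ua),(b,ub)):
        d=ray(im,u)[0];d/=np.linalg.norm(d);M=np.eye(3)-np.outer(d,d);A.append(M);y.append(M@np.array(im['eye']))
    x,r,*_=np.linalg.lstsq(np.vstack(A),np.hstack(y),rcond=None);return x,np.sqrt(r)
E
python3 - <<'E'
from h import *
a=cv2.imread('pics/scene1.png')[130:240,270:400];b=cv2.imread('pics/side1.png')[130:220,205:325]
a=cv2.resize(a,None,fx=5,fy=5,interpolation=cv2.INTER_CUBIC);b=cv2.resize(b,None,fx=5,fy=5,interpolation=cv2.INTER_CUBIC)
cv2.imwrite('pics/ca.png',a);cv2.imwrite('pics/cb.png',b)
S=get_image('scene');D=get_image('side')
print(S['attitude'],Rc(S)[:,2],Rc(D)[:,2])
for im,n in((S,'s'),(D,'d')):
    h=cv2.cvtColor(im['color'],cv2.COLOR_RGB2HSV)
    m=((h[...,0]<8)|(h[...,0]>172))&(h[...,1]>170)&(h[...,2]>100)
    m[:130]=0;m[220:]=0
    c,l,st,ce=cv2.connectedComponentsWithStats(m.astype(np.uint8));print([(st[i],ce[i].round(1)) for i in range(1,c) if st[i,4]>15])
print(onz(S,[[290,190],[318,227],[373,216],[345,180],[248,285]],.012).round(3)); print(onz(D,[[213,195],[277,213],[313,192]],.012).round(3))
E
```

```text
[-119.00733722   -0.48334335 -143.93975895] [ 0.51148876 -0.70939905 -0.48490436] [-0.07324381 -0.88892661 -0.45215575]
[(array([307, 145,   7,  19,  92], dtype=int32), array([310.1, 154.3]))]
[(array([260, 139,   6,  19,  58], dtype=int32), array([262.1, 146.9]))]
[[ 0.652 -0.384  0.012]
 [ 0.495 -0.265  0.012]
 [ 0.401 -0.398  0.012]
 [ 0.547 -0.542  0.012]
 [ 0.513  0.007  0.012]]
[[ 0.687 -0.395  0.012]
 [ 0.515 -0.266  0.012]
 [ 0.393 -0.377  0.012]]
```

View pics/ca.png

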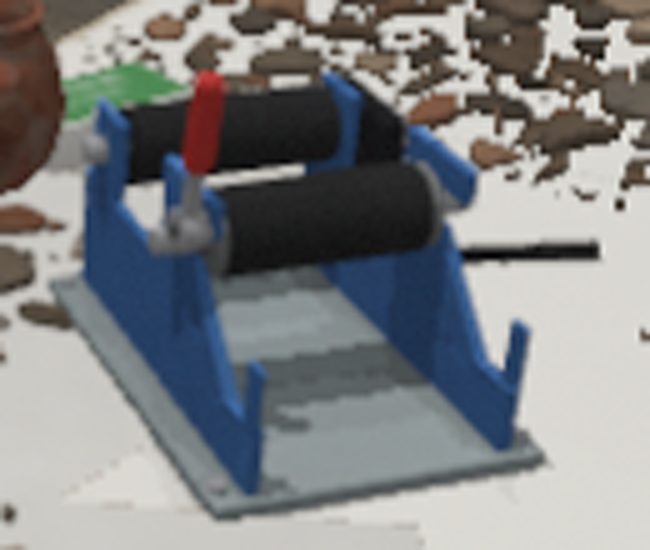

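View pics/cb.png

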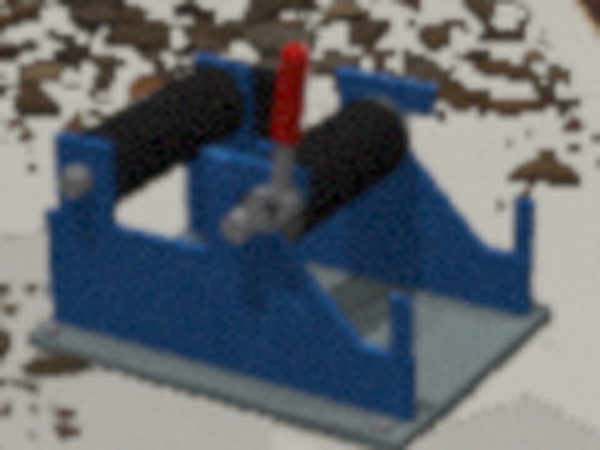

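Crops show the plate's three visible corners, both end-stop tops and the red lever tip. The lever side faces the cameras and the front points towards them. Now triangulating these.

Run:
```python
from h import *
S=get_image('scene');D=get_image('side')
F={'rearL':((52,285),(35,338)),'frontL':((216,512),(397,440)),'frontR':((547,458),(550,313)),'stopL':((256,366),(402,294)),'stopR':((519,323),(525,198)),'tip':((209,74),(294,43)),'redbase':((199,170),(285,143)),'idlerend':((93,150),(75,180))}
P={}
for k,(a,b) in F.items():
    ua=(np.array(a)+.5)/5-.5+[270,130];ub=(np.array(b)+.5)/5-.5+[205,130]
    x,r=tri(S,ua,D,ub);P[k]=x;print(k,x.round(4),r.round(4),onz(S,ua,x[2])[0].round(3))
    if k in('rearL','frontL','frontR'):print('  z12',onz(S,ua,.010).round(4),onz(D,ub,.010).round(4))
d=lambda a,b:np.linalg.norm(P[a]-P[b])
print(d('rearL','frontL'),d('frontL','frontR'),d('stopL','stopR'),d('tip','redbase'))
for a,b in(('frontL','rearL'),('frontR','frontL'),('stopR','stopL')):
    v=P[b]-P[a];print(a,b,np.degrees(np.arctan2(v[1],v[0])))
```

```text
rearL [ 0.6911 -0.3903  0.0076] [0.0002] [ 0.691 -0.391  0.008]
  z12 [[ 0.689  -0.3869  0.01  ]] [[ 0.6909 -0.3854  0.01  ]]
frontL [ 0.4984 -0.2449  0.0076] [0.0016] [ 0.498 -0.243  0.008]
  z12 [[ 0.4961 -0.2402  0.01  ]] [[ 0.499 -0.243  0.01 ]]
frontR [ 0.3833 -0.3982  0.0013] [0.0014] [ 0.384 -0.4    0.001]
  z12 [[ 0.3804 -0.3867  0.01  ]] [[ 0.3874 -0.3793  0.01  ]]
stopL [ 0.4939 -0.2645  0.0854] [0.0006] [ 0.494 -0.264  0.085]
stopR [ 0.4052 -0.3801  0.0856] [0.0009] [ 0.406 -0.381  0.086]
tip [ 0.5468 -0.2915  0.2176] [0.0006] [ 0.546 -0.291  0.218]
redbase [ 0.5515 -0.2988  0.1611] [0.0007] [ 0.552 -0.3    0.161]
idlerend [ 0.6621 -0.3815  0.1103] [0.0001] [ 0.662 -0.381  0.11 ]
0.2413740411944329 0.1918056271996229 0.1457477848397299 0.05721779720174764
frontL rearL -37.027746408012206
frontR frontL 53.100006386539654
stopR stopL 52.51741229727399
```

Measurements agree with the given sizes (192 vs 190 mm, stop tops at 85.5 vs 86 mm). Stand yaw is about -37.1° with its origin near (0.522, -0.377). Planning the swing over and the lever arc.

```bash
cat >> h.py <<'E'
O=np.array([.522,-.377]);YAW=-37.1
def stand(p):   # world->stand
    c,s=np.cos(np.radians(YAW)),np.sin(np.radians(YAW));d=np.array(p[:2])-O
    return np.array([c*d[0]+s*d[1],-s*d[0]+c*d[1],p[2]])
def world(q):
    c,s=np.cos(np.radians(YAW)),np.sin(np.radians(YAW));return np.array([O[0]+c*q[0]-s*q[1],O[1]+s*q[0]+c*q[1],q[2]])
E
python3 - <<'E'
from h import *
o=observe();p=np.array(o['ee_pos']);print(p)
t=world([.02,.088,.30]);print(t,np.hypot(*t[:2]))
r0,a0=np.hypot(*p[:2]),np.arctan2(p[1],p[0]);r1,a1=np.hypot(*t[:2]),np.arctan2(t[1],t[0]);N=24
y=o['tcp_rot'][2];dy=(y-YAW)/N;q=p[:2]
for k in range(1,N+1):
    f=k/N;a=a0+(a1-a0)*f;r=r0+(r1-r0)*f;n=r*np.array([np.cos(a),np.sin(a)]);d=n-q
    yr=np.radians(y);x=np.array([np.cos(yr),np.sin(yr)]);ty=np.array([np.sin(yr),-np.cos(yr)])
    if k%8 in(1,0):print(k,dy,(d@x*100).round(2),(d@ty*100).round(2))
    q=n;y-=dy
print('lever arc corner TCP (stand mm)')
for f in (5,15,25,40,55,70,80,90,95,100,104):
    r=np.radians(f);s=55;print(f,[round(-24-s*np.sin(r)+8*np.cos(r)+19,1),round(128+s*np.cos(r)+8*np.sin(r),1)])
E
```

```text
[0.16779873 0.60197631 0.22656374]
[ 0.59103398 -0.31887677  0.3       ] 0.6715679893307845
1 4.646896586769292 0.02 4.68
8 4.646896586769292 0.23 4.78
9 4.646896586769292 0.26 4.79
16 4.646896586769292 0.48 4.88
17 4.646896586769292 0.51 4.89
24 4.646896586769292 0.74 4.96
lever arc corner TCP (stand mm)
5 [np.float64(-1.8), np.float64(183.5)]
15 [np.float64(-11.5), np.float64(183.2)]
25 [np.float64(-21.0), np.float64(181.2)]
40 [np.float64(-34.2), np.float64(175.3)]
55 [np.float64(-45.5), np.float64(166.1)]
70 [np.float64(-53.9), np.float64(154.3)]
80 [np.float64(-57.8), np.float64(145.4)]
90 [np.float64(-60.0), np.float64(136.0)]
95 [np.float64(-60.5), np.float64(131.2)]
100 [np.float64(-60.6), np.float64(126.3)]
104 [np.float64(-60.3), np.float64(122.5)]
```

Emit:
{"fn": "jog_arm", "kwargs": {
  "plan": [
    [[0,0,4.65,0.05,4.7,-0.4,0],[0,0,4.65,0.05,4.7,-0.4,0],[0,0,4.65,0.1,4.7,-0.4,0],[0,0,4.65,0.1,4.7,-0.4,0],[0,0,4.65,0.15,4.75,-0.4,0],[0,0,4.65,0.2,4.75,-0.4,0],[0,0,4.65,0.2,4.75,-0.4,0],[0,0,4.65,0.2,4.8,-0.4,0]]
  ]
}}

```text
time: 1.35
ee_pos: [0.4908, 0.4127, 0.2588]
tcp_rot: [-180.0, -0.0, 37.1]
force: [0.3, 0.1, -1.0]
grip_width: 0.179
```

Emit:
{"fn": "jog_arm", "kwargs": {
  "plan": [
    [[0,0,4.65,0.26,4.8,-0.4,0],[0,0,4.65,0.3,4.8,-0.4,0],[0,0,4.65,0.3,4.8,-0.4,0],[0,0,4.65,0.35,4.8,-0.4,0],[0,0,4.65,0.4,4.85,-0.4,0],[0,0,4.65,0.4,4.85,-0.4,0],[0,0,4.65,0.45,4.9,-0.4,0],[0,0,4.65,0.5,4.9,-0.4,0]]
  ]
}}

```text
time: 2.35
ee_pos: [0.653, 0.0662, 0.2908]
tcp_rot: [-180.0, -0.0, -0.1]
force: [1.6, 0.5, -0.0]
grip_width: 0.006
```

Emit:
{"fn": "jog_arm", "kwargs": {
  "plan": [
    [[0,0,4.65,0.5,4.9,-0.4,0],[0,0,4.65,0.55,4.9,-0.4,0],[0,0,4.65,0.6,4.9,0,0],[0,0,4.65,0.6,4.9,0,0],[0,0,4.65,0.65,4.95,0,0],[0,0,4.65,0.7,4.95,0,0],[0,0,4.65,0.7,4.95,0,0],[0,0,4.65,0.75,4.95,0,0]]
  ]
}}

```text
time: 3.35
ee_pos: [0.5909, -0.3203, 0.2986]
tcp_rot: [-180.0, 0.0, -37.3]
force: [0.8, 0.1, -0.4]
grip_width: 0.005
```

Run:
```python
from h import *
o,im=save('wrist','w2.png');print(o['ee_pos'],o['tcp_rot'],o['joint_pos'],o['force'],o['grip_width'],o['time'],stand(o['ee_pos']))
```

```text
[ 0.59088975 -0.32031964  0.2985758 ] [-1.79997673e+02  5.00460166e-04 -3.73059644e+01] [  0.29190804  30.25253088  39.69861106  78.6909495  -19.22265569
  77.83610024   2.83298881] [ 0.83967711  0.06032588 -0.37200899] 0.005181278877183438 3.35 [0.02075532 0.08676219 0.2985758 ]
```

View pics/w2.png

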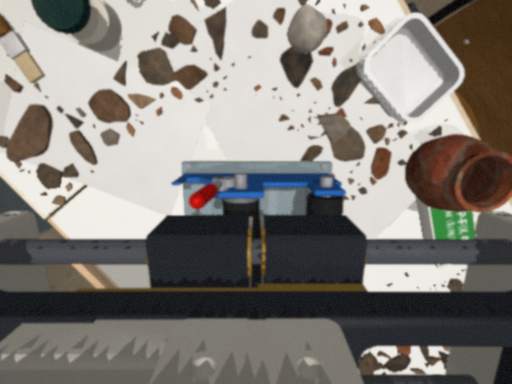

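The wrist view shows the stand square to the image: base plate edge at v≈161, red handle at about (203,195), and the closed fingers at (258,250). I'll cross-check the stand pose with this view.

```bash
cat >> h.py <<'E'
def wcam(o,im):
    T=np.eye(4);T[:3,:3]=R.from_euler('xyz',o['tcp_rot'],degrees=True).as_matrix();T[:3,3]=o['ee_pos']
    M=T@np.array(im['mount']);im=dict(im);im['eye']=M[:3,3];im['attitude']=R.from_matrix(M[:3,:3]).as_euler('xyz',degrees=True);return im
E
python3 - <<'E'
from h import *
o=observe();im=wcam(o,get_image('wrist'))
h=cv2.cvtColor(im['color'],cv2.COLOR_RGB2HSV)
m=(((h[...,0]<8)|(h[...,0]>172))&(h[...,1]>170)&(h[...,2]>100));m[:170]=0;m[215:]=0;m[:,:180]=0;m[:,225:]=0
v,u=np.nonzero(m);i=u.argmin();print('red u',u.min(),u.max(),'v',v.min(),v.max())
for z in(.21,.205):print('tip',stand(onz(im,[[u.min()+3,197]],z)[0]))
print('redbase',stand(onz(im,[[u.max()-1,187]],.163)[0]))
for uv in((182,162),(331,162)):print('plate corner',stand(onz(im,[uv],.012)[0]))
b=(h[...,0]>100)&(h[...,0]<125)&(h[...,1]>150);v,u=np.nonzero(b[165:215,170:350]);print('blue',u.min()+170,u.max()+170,v.min()+165)
cv2.imwrite('pics/w2c.png',cv2.resize(cv2.cvtColor(im['color'],cv2.COLOR_RGB2BGR)[150:225,165:360],None,fx=4,fy=4,interpolation=cv2.INTER_CUBIC))
E
```

```text
red u 188 215 v 176 198
tip [-0.03882129  0.07606429  0.21      ]
tip [-0.04007984  0.07472038  0.205     ]
redbase [-0.02411287  0.07457504  0.163     ]
plate corner [-0.09892977  0.0828984   0.012     ]
plate corner [0.14709934 0.07894215 0.012     ]
blue 173 343 167
```

View pics/w2c.png

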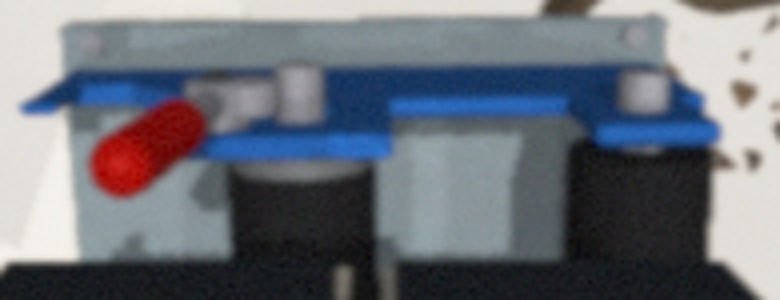

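Using pixels from one settled picture (plate corners at (181,156) and (331,155)), the wrist view agrees with the stand pose to within about 3 mm. Descending behind the lever.

Emit:
{"fn": "jog_arm", "kwargs": {
  "plan": [
    [[0,0,0,0,-0.1,4.0,0],[0,0,0,0,0,4.0,0],[0,0,0,0,0,3.6,0],[0,0,0,0,0,0,0],[0,0,0,-1.0,0,0,0],[0,0,0,-0.6,0,0,0],[0,0,0,-0.6,0,0,0]]
  ]
}}

```text
time: 4.32
ee_pos: [0.5745, -0.3048, 0.1841]
tcp_rot: [-180.0, -0.1, -37.2]
force: [0.0, 0.2, -0.3]
grip_width: 0.004
```

Run:
```python
from h import *
o=observe();print(stand(o['ee_pos']),o['tcp_rot'],o['force'])
```

```text
[-0.00163136  0.08924864  0.18405896] [-1.79953614e+02 -1.03252560e-01 -3.71696595e+01] [ 0.01237497  0.1706194  -0.30563637]
```

Emit:
{"fn": "jog_arm", "kwargs": {
  "plan": [
    [[0,0,0,-1.0,0,0.1,0],[0,0,0,-1.0,0,0.2,0],[0,0,0,-0.7,0,0.3,0],[0,0,0,-0.6,0,0.3,0],[0,0,0,-0.6,0,0.45,0],[0,0,0,-0.5,0,0.45,0],[0,0,0,-0.4,0,0.6,0],[0,0,0,-0.4,0,0.6,0]]
  ]
}}

```text
time: 5.32
ee_pos: [0.5328, -0.2733, 0.1523]
tcp_rot: [-180.0, 0.0, -37.2]
force: [-0.1, -0.9, 3.3]
grip_width: 0.007
```

Emit:
{"fn": "jog_arm", "kwargs": {
  "plan": [
    [[0,0,0,-0.4,0,0.8,0],[0,0,0,-0.2,0,0.9,0],[0,0,0,-0.1,0,0.6,0],[0,0,0,0,0,0.4,0],[0,0,0,0,0,0,0]]
  ]
}}

```text
time: 5.95
ee_pos: [0.5275, -0.2693, 0.1272]
tcp_rot: [-179.9, -0.0, -37.2]
force: [-5.9, 4.4, 22.8]
grip_width: 0.002
```

Run:
```python
from h import *
o=observe();print(stand(o['ee_pos']),o['tcp_rot'],o['force'])
```

```text
[-0.06052863  0.08920156  0.12717431] [-1.79924625e+02 -1.05037576e-02 -3.71923523e+01] [-5.93444961  4.44626714 22.79643582]
```

22.8 N upward at the expected stop position, so the lever is open. Backing off, going above the roller and looking.

Emit:
{"fn": "jog_arm", "kwargs": {
  "plan": [
    [[0,0,0,0,0,-4.0,0],[0,0,0,0,0,-4.0,0],[0,0,0,2.0,3.0,-3.0,1],[0,0,0,2.0,3.0,0,1],[0,0,0,2.0,3.0,0,1],[0,0,0,0,0,0,1],[0,0,0,0,0,0,1]]
  ]
}}

```text
time: 6.82
ee_pos: [0.5208, -0.3766, 0.2349]
tcp_rot: [-180.0, 0.1, -37.2]
force: [-0.6, 0.1, -0.7]
grip_width: 0.498
```

Run:
```python
from h import *
o,_=save('scene','s3.png');w=_
o,im=save('wrist','w3.png');print(stand(o['ee_pos']),o['tcp_rot'],o['force'],o['grip_width'],o['time'])
a=cv2.imread('pics/s3.png')[120:240,270:400];b=cv2.imread('pics/w3.png')
cv2.imwrite('pics/m3.png',np.hstack([cv2.resize(a,(416,384),interpolation=cv2.INTER_CUBIC),b[:,64:448]]))
```

```text
[-1.28143946e-03  2.30343355e-04  2.35063881e-01] [-1.79963347e+02  7.11973021e-02 -3.71247574e+01] [-1.00732327  0.66267879 -0.47423968] 0.5431343769129862 6.875
```

View pics/m3.png

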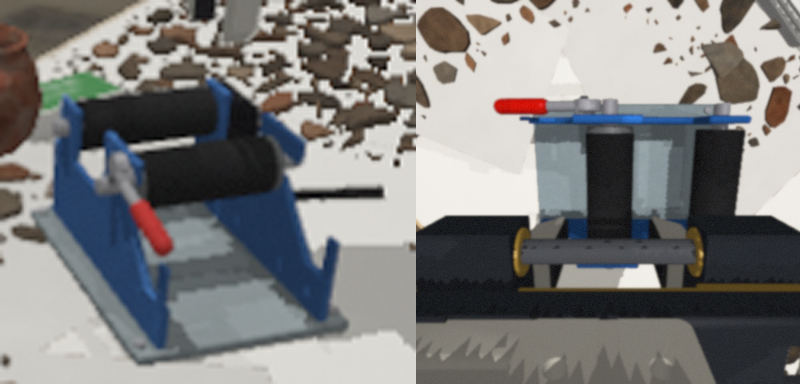

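The lever is fully forward and down, with its handle at wrist (166–194,106). The roller is still up in its slots, with edges at wrist u≈235 to 281. I'll refine the roller centre before grasping.

Run:
```python
from h import *
o=observe();im=wcam(o,get_image('wrist'));g=im['color'].max(2)
for v in(150,165,180,195,205):
    m=g[v,215:300]<70;u=np.nonzero(m)[0]+215;c=(u.min()+u.max())/2
    print(v,u.min(),u.max(),stand(onz(im,[[c,v]],.118)[0]).round(4))
print(stand(o['ee_pos']),o['tcp_rot'],o['grip_width'])
```

```text
150 234 280 [0.0007 0.0406 0.118 ]
165 235 280 [0.0012 0.0254 0.118 ]
180 235 279 [0.0008 0.0097 0.118 ]
195 235 279 [ 0.0008 -0.0063  0.118 ]
205 236 279 [ 0.0013 -0.0173  0.118 ]
[-0.00126086  0.00046435  0.23522912] [-1.79962869e+02  5.68074490e-02 -3.70895169e+01] 0.5890406990948255
```

Emit:
{"fn": "jog_arm", "kwargs": {
  "plan": [
    [[0,0,0,0.2,0,2.0,1],[0,0,0,0,0,2.0,1],[0,0,0,0,0,0,1],[0,0,0,0,0,0,1],[0,0,0,0,0,3.0,1],[0,0,0,0,0,3.0,1],[0,0,0,0,0,2.3,1],[0,0,0,0,0,2.0,1]]
  ]
}}

```text
time: 7.98
ee_pos: [0.5229, -0.3787, 0.0925]
tcp_rot: [-180.0, -0.1, -37.2]
force: [-0.4, -0.1, 0.1]
grip_width: 1.0
```

Emit:
{"fn": "jog_arm", "kwargs": {
  "plan": [
    [[0,0,0,0,0,0,0.62],[0,0,0,0,0,0,0.62],[0,0,0,0,0,0,0.62],[0,0,0,0,0,0,0.5],[0,0,0,0,0,0,0.5],[0,0,0,0,0,0,0.5]]
  ]
}}

```text
time: 8.72
ee_pos: [0.5223, -0.3783, 0.0931]
tcp_rot: [-180.0, 0.0, -37.2]
force: [-2.5, 2.4, 3.9]
grip_width: 0.539
```

Run:
```python
from h import *
o=observe();print(stand(o['ee_pos']),o['tcp_rot'],o['force'],o['wrist_torque'],o['grip_width'])
```

```text
[ 0.00105756 -0.00084751  0.09306666] [-1.79980887e+02  1.12149309e-02 -3.71794788e+01] [-2.5121092   2.43414821  3.90480731] [ 0.33443061  0.51944261 -0.02462882] 0.5391035284258859
```

Gripped at 49.6 mm, which matches the 50 mm roller. Lifting 3 mm and easing it forward over the lips.

Emit:
{"fn": "jog_arm", "kwargs": {
  "plan": [
    [[0,0,0,0,0,0,0.3],[0,0,0,0,0,-0.15,0.3],[0,0,0,0,0,-0.15,0.3],[0,0,0,-0.4,0,0,0.3],[0,0,0,-0.4,0,0,0.3],[0,0,0,-0.4,0,0,0.3],[0,0,0,-0.4,0,0,0.3],[0,0,0,-0.4,0,0,0.3]]
  ]
}}

```text
time: 9.72
ee_pos: [0.5063, -0.3662, 0.0958]
tcp_rot: [-180.0, -0.0, -37.2]
force: [-0.1, 0.1, -3.8]
grip_width: 0.535
```

Run:
```python
from h import *
o=observe();print(stand(o['ee_pos']),o['tcp_rot'],o['force'],o['wrist_torque'],o['grip_width'])
```

```text
[-0.01906129 -0.0008324   0.09577052] [-1.79994238e+02 -2.19573529e-03 -3.71783662e+01] [-0.138046    0.06909492 -3.80314616] [-0.08911802  0.1730736   0.0290328 ] 0.5353444846041441
```

3.8 N is held freely, so the roller is clear of the lips. Now down parallel to the ramp.

Emit:
{"fn": "jog_arm", "kwargs": {
  "plan": [
    [[0,0,0,-0.4,0,0.4,0.3],[0,0,0,-0.5,0,0.5,0.3],[0,0,0,-0.5,0,0.5,0.3],[0,0,0,-0.5,0,0.5,0.3],[0,0,0,-0.5,0,0.5,0.3],[0,0,0,-0.5,0,0.5,0.3],[0,0,0,-0.5,0,0.5,0.3],[0,0,0,-0.5,0,0.5,0.3]]
  ]
}}

```text
time: 10.72
ee_pos: [0.4752, -0.3426, 0.0564]
tcp_rot: [-180.0, -0.0, -37.2]
force: [0.2, 0.3, -4.0]
grip_width: 0.537
```

Emit:
{"fn": "jog_arm", "kwargs": {
  "plan": [
    [[0,0,0,-0.4,0,0.4,0.3],[0,0,0,-0.4,0,0.4,0.3],[0,0,0,-0.4,0,0.3,0.3],[0,0,0,-0.3,0,0.1,0.3],[0,0,0,0,0,0,0.3]]
  ]
}}

```text
time: 11.35
ee_pos: [0.4634, -0.3336, 0.0447]
tcp_rot: [-180.0, 0.0, -37.2]
force: [-0.3, 0.2, -3.0]
grip_width: 0.538
```

Run:
```python
from h import *
o=observe();print(stand(o['ee_pos']),o['tcp_rot'],o['force'],o['wrist_torque'],o['grip_width'])
```

```text
[-0.07294047 -0.000768    0.04474191] [-1.79995550e+02  4.56081493e-03 -3.71790321e+01] [-0.26520964  0.1545083  -2.97873621] [-0.12507834  0.03300573  0.0341085 ] 0.5376544542617568
```

Emit:
{"fn": "jog_arm", "kwargs": {
  "plan": [
    [[0,0,0,-0.1,0,0.1,0.3],[0,0,0,0,0,0.1,0.3],[0,0,0,0,0,0.1,0.3],[0,0,0,0,0,0,0.3]]
  ]
}}

```text
time: 11.85
ee_pos: [0.4627, -0.3331, 0.0416]
tcp_rot: [-180.0, 0.0, -37.2]
force: [-0.2, -0.5, -4.1]
grip_width: 0.538
```

Emit:
{"fn": "jog_arm", "kwargs": {
  "plan": [
    [[0,0,0,0,0,0.1,0.3],[0,0,0,0,0,0,0.3],[0,0,0,0,0,0,0.3]]
  ]
}}

```text
time: 12.22
ee_pos: [0.4628, -0.3333, 0.041]
tcp_rot: [-180.0, -0.0, -37.2]
force: [-2.2, 1.3, 2.6]
grip_width: 0.533
```

Run:
```python
from h import *
o=observe();print(stand(o['ee_pos']),o['force'],o['wrist_torque'],o['grip_width'])
```

```text
[-0.07359861 -0.00081132  0.04102047] [-2.15739214  1.25594555  2.64802198] [ 0.12986773  0.39787651 -0.00350942] 0.5329209660593662
```

Contact, with a small forward push as if it touches the ramp foot. Shifting 2 mm forward and setting it down again.

Emit:
{"fn": "jog_arm", "kwargs": {
  "plan": [
    [[0,0,0,-0.1,0,-0.05,0.3],[0,0,0,-0.1,0,0,0.3],[0,0,0,0,0,0,0.3]]
  ]
}}

```text
time: 12.6
ee_pos: [0.4611, -0.3319, 0.0411]
tcp_rot: [180.0, 0.0, -37.2]
force: [-0.2, -0.3, -2.1]
grip_width: 0.536
```

Emit:
{"fn": "jog_arm", "kwargs": {
  "plan": [
    [[0,0,0,0,0,0.05,0.3],[0,0,0,0,0,0.05,0.3],[0,0,0,0,0,0,0.3]]
  ]
}}

```text
time: 12.98
ee_pos: [0.4611, -0.3319, 0.0409]
tcp_rot: [-180.0, -0.0, -37.2]
force: [-2.4, 2.6, 9.1]
grip_width: 0.541
```

Run:
```python
from h import *
o,_=save('scene','s4.png');save('wrist','w4.png');print(stand(o['ee_pos']),o['force'],o['wrist_torque'],o['grip_width'])
a=cv2.imread('pics/s4.png')[130:240,270:400];b=cv2.imread('pics/w4.png')
cv2.imwrite('pics/m4.png',np.hstack([cv2.resize(a,(454,384),interpolation=cv2.INTER_CUBIC),b[:,84:428]]))
```

```text
[-0.07575606 -0.000736    0.04090431] [-2.38056253  2.63673942  9.14905004] [0.43188272 0.68133263 0.00503956] 0.5410354063606787
```

View pics/m4.png

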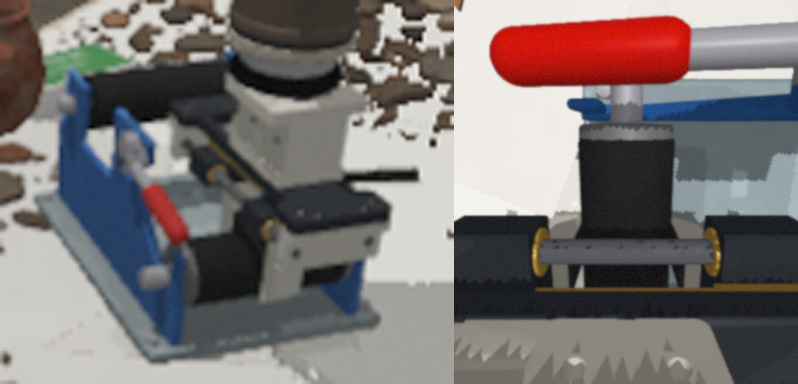

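The axle lies on the floor just behind the end stops (scene crop (155,275)), and the lever is open and untouched. Relieving the load, opening, then rising straight up.

Emit:
{"fn": "jog_arm", "kwargs": {
  "plan": [
    [[0,0,0,0,0,-0.05,0.3],[0,0,0,0,0,0,0.57],[0,0,0,0,0,0,0.62],[0,0,0,0,0,0,0.8],[0,0,0,0,0,0,0.8],[0,0,0,0,0,0,0.8]]
  ]
}}

```text
time: 13.82
ee_pos: [0.4611, -0.3319, 0.0407]
tcp_rot: [180.0, 0.0, -37.2]
force: [0.7, -0.4, 0.8]
grip_width: 0.797
```

Emit:
{"fn": "jog_arm", "kwargs": {
  "plan": [
    [[0,0,0,0,0,-1.0,0.8],[0,0,0,0,0,-2.0,0.8],[0,0,0,0,0,-3.0,0.8],[0,0,0,0,0,-4.0,0.8],[0,0,0,0,0,-5.0,0.8],[0,0,0,0,0,-5.0,0.8],[0,0,0,0,0,0,0.8]]
  ]
}}

```text
time: 14.7
ee_pos: [0.4625, -0.3337, 0.2451]
tcp_rot: [-179.9, -0.4, -37.2]
force: [-0.1, 0.8, -0.2]
grip_width: 0.8
```

Run:
```python
from h import *
o,_=save('scene','s5.png');_,im=save('wrist','w5.png');print(stand(o['ee_pos']),o['tcp_rot'],o['force'],o['grip_width'],o['time'])
im=wcam(o,im);g=im['color'].max(2)
for v in(110,120,130,140,150,165,180,195):
    u=np.nonzero(g[v,200:310]<60)[0]+200
    if len(u):print(v,u.min(),u.max(),stand(onz(im,[[(u.min()+u.max())/2,v]],.066)[0]).round(4))
a=cv2.imread('pics/s5.png')[130:240,270:400];b=cv2.imread('pics/w5.png')
cv2.imwrite('pics/m5.png',np.hstack([cv2.resize(a,(454,384),interpolation=cv2.INTER_CUBIC),b[:,84:428]]))
```

```text
[-0.07361583 -0.00135476  0.24514161] [-179.92231936   -0.41509437  -37.20535449] [-0.14926589  0.83972944 -0.24575997] 0.8004643142791946 14.7
130 237 238 [-0.0936  0.0576  0.066 ]
140 236 274 [-0.0724  0.0456  0.066 ]
150 236 273 [-0.073   0.0335  0.066 ]
165 237 273 [-0.0724  0.0148  0.066 ]
180 237 272 [-0.0731 -0.0044  0.066 ]
195 237 272 [-0.0731 -0.0241  0.066 ]
```

View pics/m5.png

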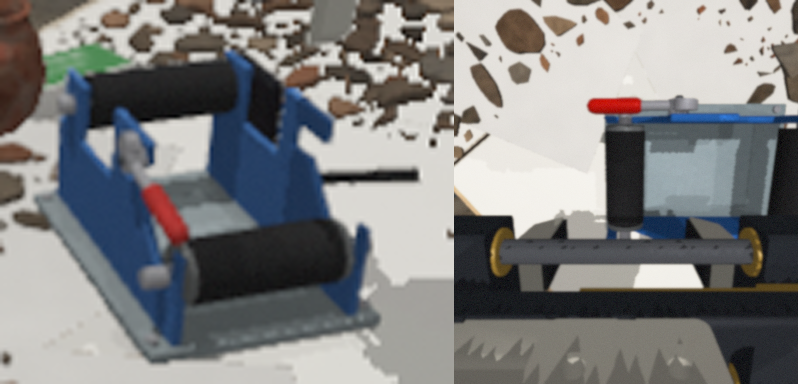

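The roller lies between ramp foot and end stops, x≈-73 mm in my frame and parallel to the stand. The lever is open and the gripper is clear. Handing in.

```bash
python3 -c "
from h import *
print(hand_in())"
```

```text
the job is handed in; nothing more can be done
None
```

The roller is out of its slots and lying at the front rest, with the cam lever left open. The job is handed in at about 15 s of the 51 s allowed, and no verdict was reported.

**What I did:** I pushed the lever over with closed fingers until it hit its stop, with 22.8 N upward on the tool. A picture then showed the lever open and the roller still in its pockets. I gripped the roller at mid-length, lifted it 3 mm over the lips and carried it down just above the ramps at about 5 cm/s. I set it on the floor, released it and rose clear.

**Last checks:**
- **Position:** the roller measured x ≈ -73 mm against the -75 mm target, within the 8 mm tolerance. Its height was not measured separately; it was lowered until the floor carried it.
- **Parallel:** its axle was parallel to the stand to within about 1°.
- **Lever and gripper:** the lever was still open, and the force on the tool was close to zero with the gripper clear.
- **Bystanders:** I never went near them, but I did not measure them again at the end.

**What disagreed:**
- **Wrist camera:** my first position check with it was 8–14 mm off sideways, because I had mixed pixels from two pictures. Read from one settled picture, it agreed with the other cameras to about 3 mm.
- **First set-down:** it showed a small forward push, as if the axle touched the ramp foot. I moved it 2 mm forward before releasing; a similar small push remained.

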